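# Prove the stop button of the bolt sorting station

### The arm

A 6-joint arm with a two-finger parallel gripper is mounted at the origin on the work surface. World frame = base frame: x ahead of the robot, y to its left, z up, the work surface at z = 0. Lengths are in m, angles in rad, forces in N, time in s.
With the tool pointing down it reaches from about 0.225 to 0.725 m from the base axis. Payload 3.1 kg.
Tool frame: the origin (TCP) lies on the centre line of the jaws, within the pads' length; the fingertips stand finger_overhang ahead of it and the grasp point (between the pads) lies 5 mm behind it (finger_overhang is the distance from the TCP to the fingertips, in m); y points along the fingers, z is the direction in which the jaws open and shut, and the axes are right-handed (so a half turn about y gives the same grasp; the last joint's range is limited). The gripper opens to 85 mm and grips with 20 to 120 N. Pads are 22 mm wide; open, the fingers measure 114 mm over their backs; the gripper's body (76 mm by 85 mm) begins 54 mm behind the grasp point. The pads swing forward as they close: fully open they stand 13 mm farther back than shut.
Start: joints at [-1.235, 0.048, 0.099, 1.622, 0, 1.443], TCP at [0.235, -0.47, 0.245] pointing down, gripper open.
Joint ranges: [-2.91, 2.91], [-0.99, 1.94], [-1.21, 1.42], [-2.12, 2.29], [-1.49, 1.47], [-3.14, 3.14]. Speed limits (rad/s): [2.79, 2.79, 3.14, 3.14, 3.14, 3.14].

### API

Orientations are given as a unit quaternion [x, y, z, w].
In Python, from cell import state, snapshot, hand_in, finger_overhang gives the robot as it stands.
- The arm moves only by the tool jog_arm, never from a script. Its argument "moves" is one flat list of numbers, 5 for each row, row after row: the shift along the tool's x, y, z in mm, then the turn about the tool's y in degrees, then the opening, from 0 (shut) to 1 (fully open). A call has 1 to 8 rows; each row is the pose to reach, as a shift and turn from the pose commanded when the call began, along the tool's axes at that moment; what a row does not reach only later rows make up. A row lasts 1/10 s, in which the tool goes at most 50 mm and 8.59 degrees, less where a joint would pass 70% of its speed; a pose out of reach is approached as far as the arm can. A call with a gripper value outside its range is refused whole. The fingers move at their own pace and stop on an object; "newtons" is the grip in N (left out, the last holds). Time passes only in rows, so rows that repeat a pose let the fingers close. It gives the time, the measured TCP pose, the force and the opening at its end, in the units of the state.
- state(): the state, without advancing time (a new reading comes with each control period).
- snapshot(name): name is "scene" or "side" or "wrist"; returns a dict with "color" (480x640x3 uint8, blue, green, red), "z_map" (480x640 float32, m along the optical axis (not along the pixel's ray), 0 where there is no reading), "fov_y" (degrees; the focal length in pixels is half the picture's height over the tangent of half this angle, whatever the lens; pixels are square), "cx", "cy" (the principal point, pixels), "T" (4x4, takes a point from camera to world coordinates). Camera axes: x right, y up, looking along -z (the intrinsics and any distortion apply to the point x, -y, -z); pixel columns grow to the right and rows downward; lengths in m; the calibration is good to about 2 mm. The wrist camera is an equidistant fisheye: a pixel r from the principal point sees the ray r / f radians off the axis. A picture is of the moment at which its call begins.
- hand_in(): hands the job in, once; it reports no verdict.
The state is a dict: "time_s": time; "joints": joint angles; "qvel": joint speeds; "joint_efforts": joint torques, N m; "eef_pos": TCP position; "tcp_rot": TCP orientation; "ft_force": force on the tool from outside, world axes, zero at the start; "wrist_torque": the same for the moment, N m; "opening": opening from 0.0 (shut) to 1.0 (fully open).
Only numpy, scipy, OpenCV 4.12 (cv2) and the standard library are available. Lean on these libraries where they do the work, as an engineer would, in place of code of your own. Each camera call takes 0.05 s, during which the arm holds its last target.

### The job

Check the stop button of the sorting station: press its red mushroom head fully in with the fingertips until it latches, take the fingers off it so that it is seen to stay in by itself, then push one of its two ears round clockwise (seen from above) until the latch lets go and the head springs out again. Finish with the hand clear and the head out and back at its rest angle; leave the blue cap, the brass sleeve and the steel nut driver standing where they are.

Things in the scene. Friction and masses are not known exactly. Their poses are not given: they have to be found in the camera images.
- stop_station: Stop station fixed to the shelf: a yellow enclosure 124 x 124 mm, 52 mm high (a dark collar 60 mm wide on top reaches 55 mm), with a red mushroom stop button standing out of the middle of its top. Origin: centre of the enclosure's underside, on the shelf; its z axis (up) is the button's axis. Latched, the head's underside is 13 mm above the enclosure's top (10 mm above the collar).
- stop_button (a joint): How far the red head is pressed down, m: 0 = out, 0.016 = bottom stop. A spring pushes it out: pressing takes about 1.5 N at first, 4 N in the middle (passing the catch) and 5 N near the bottom; it rises steeply only on the bottom stop. Pressed past 0.013 with the head at its rest angle and let go, it latches and stays in at about 0.0115.
- stop_twist (a joint): Angle of the red head about its vertical axis, rad: 0 = rest, growing CLOCKWISE seen from above, hard stop at 1.0; it cannot turn the other way from rest. A light spring returns it to 0 when let go (0.03 N m at 0, 0.09 N m at 1.0). While latched in, turning it past about 0.4 to 0.55 frees the latch and the head springs out.
- stop_top (a point): Centre of the flat top (54 mm wide, with a white arrow bent clockwise) of the red head, a disc 70 mm in diameter and 24 mm thick below this point, on a 32 mm steel stem with a green band. This point is 101 mm above the shelf when out, 89.5 mm latched, 85 mm fully pressed. It moves and turns with the head.
- ear_1 (a point): Middle of the top face of one of the two red ears that stick straight out from the head's rim, opposite each other. Each ear is a block 16 mm wide, 20 mm tall, reaching to 56 mm from the axis. This point is 46 mm from the axis and 4 mm below the head's top; it moves and turns with the head. At rest ear_1 points along the station's +y axis.
- ear_2 (a point): The same point on the other ear, which points along the station's -y axis at rest.
- cap: Bystander: blue plastic flange protector cap lying flat, 62 mm in diameter, 26 mm high, loose. Origin at the centre of its underside.
- sleeve: Bystander: bright brass spacer sleeve standing upright, 34 mm outside, 22 mm bore, 45 mm high, loose. Origin at the centre of its underside.
- driver: Bystander: squat steel nut driver standing upright, 40 mm in diameter, 80 mm high, loose. Origin at the centre of its underside.
Mind the look-alikes: they are no part of the job. Of the things like the stop_station, leave any that is turquoise; of the rest the larger one is meant.

How it is judged:
On the way, in this order (a step that is already met when the one before it is completed fails the run):
1. the head is latched in and stays in with the robot off it (value of joint stop_button above 0.0095 m and contact force between each of the fingers, the arm and stop_station below 0.1 N), for 0.2 s.
2. the head is pushed round clockwise, past 0.3 rad (value of joint stop_twist above 0.3 rad), for 0.02 s.
3. the latch has let go and the head has sprung out (value of joint stop_button below 0.003 m), for 0.1 s.
At the end, for the whole second after the job is handed in: The head is out (pressed less than 3 mm) and back at its rest angle (within 0.12 rad); cap, sleeve and driver stand upright within 25 mm of where they began (value of joint stop_button below 0.003 m and value of joint stop_twist below 0.12 rad and distance of each of cap, sleeve, driver from where it was at the start of the episode below 0.025 m and angle between each of cap, sleeve, driver's own z axis and vertical below 0.2 rad); the robot touches nothing.
It fails at once if a bystander (cap, sleeve or driver) was carried, lifted or shoved more than 25 mm (distance of any of cap, sleeve, driver from where it was at the start of the episode above 0.025 m).
It fails at once if a bystander was tipped over (angle between any of cap, sleeve, driver's own z axis and vertical above 0.5 rad).
It also fails if it takes over 40 s, if anything falls off the work surface, if the arm or the gripper's body presses on something with over 40 N, if the wrist force passes 120 N, or if a joint passes its speed limit or range.

## Working session

There is one attempt and no reset: what is moved stays moved. The work goes in short steps, Python scripts to look and compute and a tool call to move; the robot and the scene stay as the last step left them, time stands still between calls to the robot, and variables do not carry over. Pictures are saved under pics/ and viewed, and the job is handed in when it is done.

Besides the shell and the picture viewer there is one more tool, called after ">>>" as name(argument=value, ...) on one line, values as JSON. jog_arm: Moves the arm, as the interface text tells. Its arguments: {"type":"object","properties":{"moves":{"type":"array"},"newtons":{"type":"number"}},"required":["moves"]}

```bash
ls; mkdir -p pics; python3 - <<'E'
from cell import state,snapshot,finger_overhang
import cv2,numpy as np
print(state(),finger_overhang)
for n in("scene","side","wrist"):
    s=snapshot(n);cv2.imwrite(f"pics/{n}0.png",s["color"]);np.savez(f"{n}0.npz",**s);print(n,s["fov_y"],s["cx"],s["cy"],s["T"].round(3).tolist())
E
```

```text
pics
{'time_s': 0.0, 'joints': array([-1.23479254e+00,  4.87053034e-02,  9.75506616e-02,  1.62196105e+00,
       -3.81398325e-05,  1.44301212e+00]), 'qvel': array([-0.00178808, -0.00068833,  0.00039466,  0.00123482,  0.00075655,
        0.0006066 ]), 'joint_efforts': array([ 4.95481595e-05, -3.38786244e+01,  3.20013320e+01,  2.04132852e-02,
       -2.08911720e-04,  1.13996339e-05]), 'eef_pos': array([ 0.2346459 , -0.468996  ,  0.24411708]), 'tcp_rot': array([-0.16260669,  0.68899326, -0.68736491,  0.16240943]), 'ft_force': array([-0.30032649,  0.09415093,  0.73421902]), 'wrist_torque': array([-0.04439567, -0.01188769,  0.06546123]), 'opening': 0.9984222806581206} 0.014
scene 57.73122129250821 311.50307367274763 230.27325631851443 [[0.765, -0.399, 0.506, 0.982], [0.644, 0.486, -0.591, -0.528], [-0.01, 0.778, 0.628, 0.676], [0.0, 0.0, 0.0, 1.0]]
side 42.88621206361572 317.6426498175966 234.30749741772772 [[-0.969, 0.156, -0.191, 0.307], [-0.247, -0.567, 0.786, 0.85], [0.014, 0.809, 0.588, 0.724], [0.0, 0.0, 0.0, 1.0]]
wrist 65.70646984690485 321.7161956158601 241.9676492945072 [[0.447, 0.849, 0.282, 0.308], [-0.894, 0.425, 0.138, -0.434], [-0.003, -0.313, 0.95, 0.373], [0.0, 0.0, 0.0, 1.0]]
```

View pics/scene0.png

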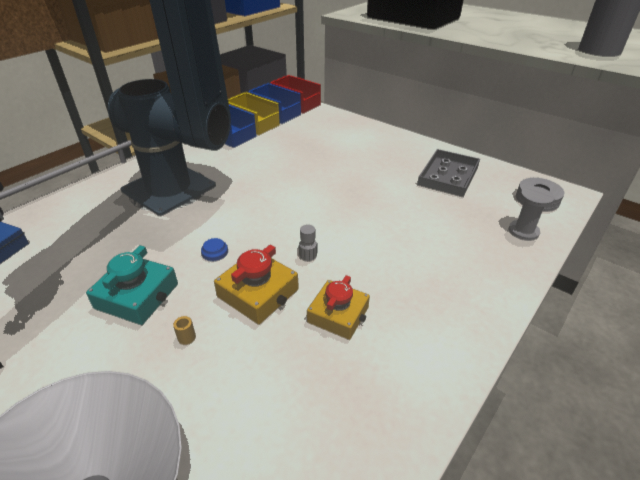

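View pics/side0.png

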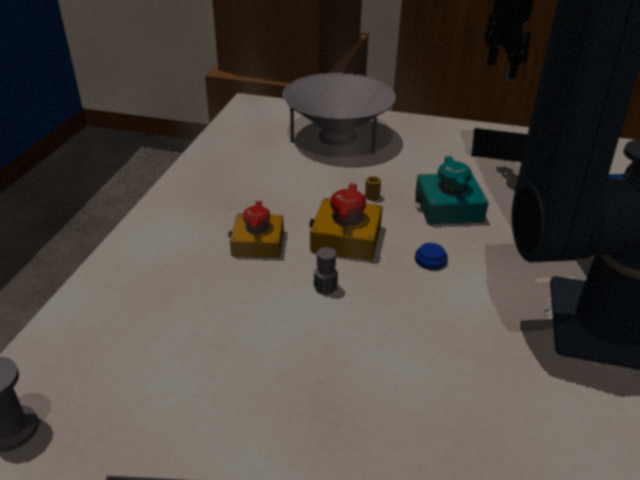

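View pics/wrist0.png

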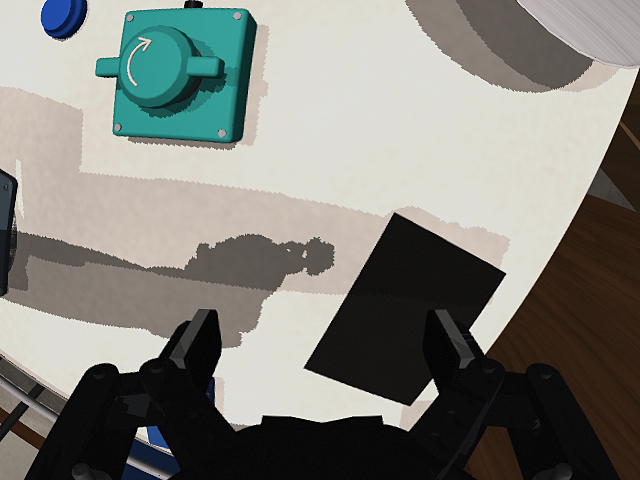

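Candidates in the scene picture are the turquoise station (130,270), which is excluded, the larger yellow one (257,280) and the smaller yellow one (338,300). I choose the yellow one at (257,280). Bystanders: cap (214,249), sleeve (184,330), driver (308,243). I'll check the choice by measuring it and by a close crop.

```bash
cat > h.py <<'E'
import numpy as np,cv2
def cloud(s):
    h,w=480,640; f=240/np.tan(np.radians(float(s["fov_y"]))/2)
    v,u=np.mgrid[0:h,0:w]; z=s["z_map"]
    P=np.stack([(u-s["cx"])/f*z,-(v-s["cy"])/f*z,-z],-1)
    return P@s["T"][:3,:3].T+s["T"][:3,3]
def masks(s):
    hsv=cv2.cvtColor(s["color"],cv2.COLOR_BGR2HSV);H,S,V=cv2.split(hsv)
    ok=(s["z_map"]>0)&(S>120)&(V>40)
    return dict(red=ok&((H<6)|(H>172)),yel=ok&(H>15)&(H<32),blue=ok&(H>105)&(H<130))
E
python3 - <<'E'
from h import *
for n in("scene","side"):
    s=dict(np.load(f"{n}0.npz"));W=cloud(s)
    m=masks(s)
    print(n,"table z",np.median(W[300:420,330:400,2]) if n=="scene" else "")
    for k in m:
        c,l,st,ce=cv2.connectedComponentsWithStats(m[k].astype(np.uint8))
        for i in range(1,c):
            if st[i,4]<60: continue
            p=W[l==i]
            if k=="blue" and abs(np.median(p[:,1]))>1: continue
            print(k,ce[i].round(),st[i,4],"min",np.percentile(p,2,0).round(3),"max",np.percentile(p,98,0).round(3))
            if k=="yel":
                t=p[abs(p[:,2]-.052)<.004]
                if len(t)>30: print("  top rect",cv2.minAreaRect((t[:,:2]*1000).astype(np.float32)))
            if k=="red":
                zt=np.percentile(p[:,2],97);t=p[abs(p[:,2]-zt)<.003]
                (c0,r)=cv2.minEnclosingCircle((t[:,:2]*1000).astype(np.float32));print("  top",zt,c0,r,np.median(t[:,:2],0))
s=dict(np.load("scene0.npz"));W=cloud(s)
for nm,(u,v) in dict(cap=(214,246),sl=(184,322),dr=(308,230)).items(): print(nm,W[v,u])
cv2.imwrite("pics/crop0.png",cv2.resize(s["color"][200:350,170:390],None,fx=3.5,fy=3.5,interpolation=2))
E
```

```text
scene table z -0.0015909595533262766
red [301.  90.] 844 min [-0.637  0.621 -0.176] max [-0.034  1.135  0.078]
  top 0.07725370182741066 (-124.07198333740234, 673.9390258789062) 96.76040649414062 [-0.14483856  0.69904769]
red [253. 264.] 908 min [ 0.462 -0.178  0.081] max [ 0.518 -0.075  0.101]
  top 0.10051950540079628 (486.0482482910156, -129.06773376464844) 33.467735290527344 [ 0.48540994 -0.12803726]
red [338. 293.] 543 min [ 0.631 -0.103  0.063] max [ 0.674 -0.028  0.077]
  top 0.07633112999823954 (654.3226928710938, -69.93074035644531) 29.35700225830078 [ 0.64919367 -0.06500866]
yel [120.  21.] 1313 min [-0.787  0.266  0.181] max [-0.702  0.483  0.33 ]
yel [73. 23.] 168 min [-0.984  0.264  0.184] max [-0.863  0.271  0.306]
yel [258. 110.] 1113 min [-0.708  0.39  -0.173] max [-0.034  0.841  0.078]
  top rect ((-118.73282623291016, 442.2979736328125), (165.66200256347656, 107.04081726074219), 0.6571577787399292)
yel [257. 291.] 2538 min [ 0.432 -0.187  0.009] max [ 0.548 -0.068  0.052]
  top rect ((485.70050048828125, -124.25914001464844), (122.5533447265625, 122.84589385986328),
[... 685 characters left out ...]
73 min [ 0.627 -0.092  0.061] max [ 0.669 -0.016  0.078]
  top 0.07803498021675308 (650.9160766601562, -55.9151496887207) 37.5838508605957 [ 0.64891833 -0.05524811]
yel [372. 186.] 243 min [ 0.448 -0.302  0.005] max [ 0.476 -0.267  0.046]
yel [346. 232.] 2620 min [ 0.424 -0.169  0.007] max [ 0.543 -0.055  0.054]
  top rect ((485.0114440917969, -117.17255401611328), (123.25651550292969, 127.48429107666016), 2.0990490913391113)
yel [257. 239.] 1581 min [ 0.598 -0.099  0.005] max [ 0.695 -0.004  0.041]
blue [431. 255.] 551 min [ 0.289 -0.112  0.011] max [ 0.34  -0.064  0.028]
cap [ 0.32052285 -0.09953444  0.02390036]
sl [ 0.45450355 -0.28275624  0.03204863]
dr [0.49329878 0.0312449  0.07791315]
```

View pics/crop0.png

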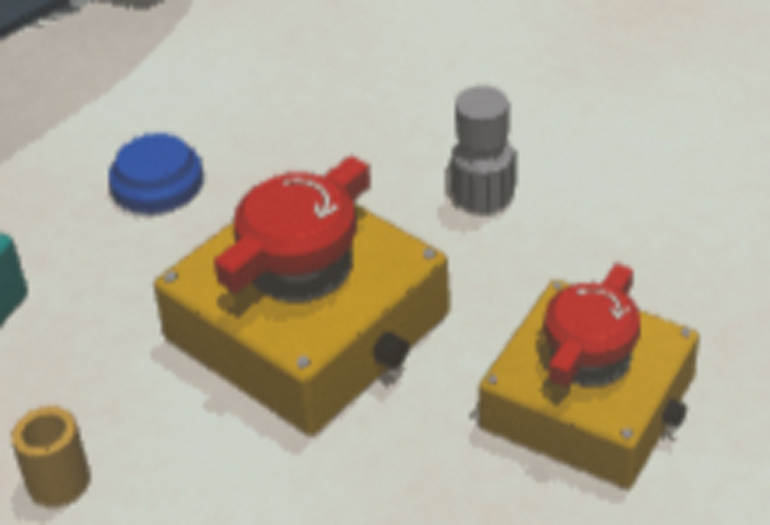

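The crop confirms the large yellow station with its red head, ears and clockwise arrow (top about 123 mm square; the small one is about 95 mm). The two cameras disagree by several mm in y, so I'll look into that.

```bash
python3 - <<'E'
from h import *
from scipy.spatial.transform import Rotation as R
for n in("scene","side","wrist"):
    s=dict(np.load(f"{n}0.npz"));print(n,[k for k in s],[ (k,s[k]) for k in s if k not in("color","z_map","T","cx","cy","fov_y")])
    if n=="wrist": continue
    W=cloud(s);m=masks(s)
    ins=(W[...,0]>.38)&(W[...,0]<.57)&(W[...,1]>-.23)&(W[...,1]<0)
    t=W[m["yel"]&ins&(abs(W[...,2]-.052)<.003)][:,:2]*1000
    print(" rect",cv2.minAreaRect(t.astype(np.float32)),np.percentile(t,[1,99],axis=0))
    t=W[m["red"]&ins&(W[...,2]>.08)][:,:2]*1000
    r=cv2.minAreaRect(t.astype(np.float32));print(" redrect",r)
    c=t-t.mean(0);print(" pca",np.degrees(np.arctan2(*np.linalg.svd(c,full_matrices=False)[2][0][::-1])))
    t=W[ins&(abs(W[...,2])<.008)];print(" table z",np.median(t[:,2]))
q=R.from_quat([-0.16260669,0.68899326,-0.68736491,0.16240943]);print(q.as_matrix().round(3))
E
```

```text
scene ['color', 'z_map', 'fov_y', 'cx', 'cy', 'T'] []
 rect ((485.8131103515625, -124.57160949707031), (121.53282928466797, 120.77393341064453), 1.8332254886627197) [[ 429.47548125 -183.89008752]
 [ 545.61259444  -65.53057322]]
 redrect ((488.57598876953125, -125.47970581054688), (103.20516967773438, 62.45379638671875), 68.44182586669922)
 pca -88.31765261948746
 table z -0.0018027249355164754
side ['color', 'z_map', 'fov_y', 'cx', 'cy', 'T'] []
 rect ((485.0484619140625, -117.32396697998047), (122.12753295898438, 127.67715454101562), 1.5909948348999023) [[ 424.76504988 -174.85707895]
 [ 544.73885029  -56.19740945]]
 redrect ((483.6445007324219, -115.24479675292969), (101.3909683227539, 65.47137451171875), 64.0196762084961)
 pca 91.54459856438781
 table z -0.0004606988597722905
wrist ['color', 'z_map', 'fov_y', 'cx', 'cy', 'T'] []
[[-0.894 -0.001  0.447]
 [-0.447  0.002 -0.894]
 [-0.    -1.    -0.002]]
```

>>> jog_arm(moves=[-20,0,-10,-5,1,-60,0,-32,-13,1,-105,0,-55,-21,1,-150,0,-79,-29,1,-195,0,-102,-37,1,-240,0,-126,-45,1,-285,0,-150,-53,1,-320,0,-168,-61,1])

```text
time_s: 0.95
eef_pos: [0.4467, -0.1738, 0.2451]
tcp_rot: [-0.491, 0.509, -0.509, 0.491]
ft_force: [0.5, -0.7, 0.1]
opening: 1.002
```

```bash
cat > go.py <<'E'
import sys
from h import *
from cell import state,finger_overhang
from scipy.spatial.transform import Rotation as R
st=state();M=R.from_quat(st["tcp_rot"]).as_matrix();p=st["eef_pos"]
print("t",st["time_s"],"p",p.round(4),"z_t",M[:,2].round(3),"x_t",M[:,0].round(3),"F",st["ft_force"].round(2),"op",round(st["opening"],3),finger_overhang)
if len(sys.argv)>3:
    g=np.array(list(map(float,sys.argv[1:4])));print("tool shift mm",(M.T@(g-p)*1000).round(1),"z ang",np.degrees(np.arctan2(M[1,2],M[0,2])))
E
python3 go.py .485 -.121 .245
```

```text
t 0.95 p [ 0.4467 -0.1738  0.2451] z_t [ 0.999 -0.036 -0.   ] x_t [-0.036 -0.999 -0.   ] F [ 0.52 -0.67  0.06] op 1.002 0.014
tool shift mm [-54.1   0.1  36.4] z ang -2.0445362860968572
```

>>> jog_arm(moves=[-27,0,18,-3,1,-54,0,36,-3.5,1,-54,0,36,-3.5,1])

```text
time_s: 1.25
eef_pos: [0.4855, -0.1206, 0.2446]
tcp_rot: [-0.506, 0.494, -0.493, 0.506]
ft_force: [0.7, 0.6, 0.9]
opening: 0.995
```

```bash
python3 go.py .485 -.121 .245; python3 - <<'E'
from h import *
from cell import snapshot
s=snapshot("wrist");np.savez("wrist1.npz",**s);cv2.imwrite("pics/wrist1.png",s["color"])
E
```

```text
t 1.25 p [ 0.4855 -0.1206  0.2446] z_t [ 1.     0.024 -0.   ] x_t [ 0.024 -1.    -0.002] F [0.66 0.57 0.87] op 0.995 0.014
tool shift mm [ 0.4 -0.4 -0.5] z ang 1.3776401868756218
```

View pics/wrist1.png

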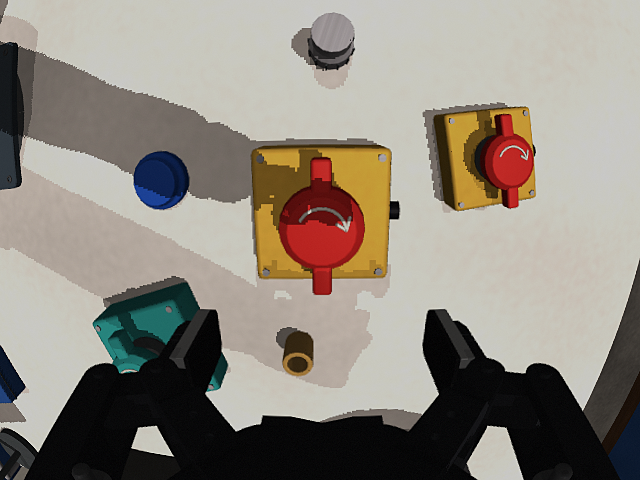

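The wrist view shows the large station, with its red head at (321,225) and ears at (321,170) and (321,282). The cap is at (160,180), the sleeve at (298,355) and the driver at (332,40). Next I measure with the fisheye model.

```bash
cat >> h.py <<'E'
def fcloud(s):
    f=240/np.tan(np.radians(float(s["fov_y"]))/2)
    v,u=np.mgrid[0:480,0:640]; x=u-s["cx"];y=v-s["cy"];r=np.hypot(x,y)+1e-9;th=r/f
    k=np.tan(th)/r; z=s["z_map"]
    P=np.stack([x*k*z,-y*k*z,-z],-1)
    return P@s["T"][:3,:3].T+s["T"][:3,3]
E
python3 - <<'E'
from h import *
s=dict(np.load("wrist1.npz"));W=fcloud(s);m=masks(s)
ins=(W[...,0]>.38)&(W[...,0]<.57)&(W[...,1]>-.23)&(W[...,1]<0)
t=W[m["yel"]&ins&(abs(W[...,2]-.052)<.005)]*1000
print(" rect",cv2.minAreaRect(t[:,:2].astype(np.float32)),np.median(t[:,2]))
t=W[m["red"]&ins&(W[...,2]>.075)]*1000
print(" red",cv2.minAreaRect(t[:,:2].astype(np.float32)),np.percentile(t,[1,50,99],axis=0))
print(" PCA",np.degrees(np.arctan2(*np.linalg.svd((t-t.mean(0))[:,:2],full_matrices=False)[2][0][::-1])))
tt=t[t[:,2]>np.percentile(t[:,2],95)-4]; print(np.percentile(tt,[50,95],axis=0),cv2.minEnclosingCircle(tt[abs(tt[:,2]-np.median(tt[:,2]))<1.5][:,:2].astype(np.float32)))
for nm,(u,v) in dict(cap=(160,180),dr=(332,27),sl=(298,368)).items(): print(nm,W[v,u].round(3))
print("shelf",W[310,250],W[100,250])
E
```

```text
rect ((485.823974609375, -121.3990478515625), (123.40645599365234, 123.05291748046875), 1.8881654739379883) 51.77939390183734
 red ((486.11309814453125, -121.69529724121094), (67.21345520019531, 101.09070587158203), 32.44375991821289) [[ 455.04983569 -173.61009988   88.3728751 ]
 [ 485.49244459 -119.03797769  100.0717542 ]
 [ 516.68836788  -68.2032074   102.33700814]]
 PCA -87.77508635873836
[[ 485.31700565 -122.0948992   100.70452688]
 [ 509.76537988  -96.28091373  101.92077613]] ((485.5864562988281, -122.23992156982422), 29.743593215942383)
cap [ 0.323 -0.093  0.025]
dr [0.49  0.038 0.081]
sl [ 0.464 -0.3    0.037]
shelf [ 4.06312563e-01 -2.47717919e-01 -1.93143448e-04] [ 4.12184594e-01 -1.62839198e-02 -3.24630821e-04]
```

The axis is at about (0.4856, -0.1217) with yaw about 2°. The wrist result falls midway between the two fixed cameras. I'll shut the jaws and descend.

>>> jog_arm(moves=[1,0,0,0,0,1,20,0,0,0,1,45,0,0,0,1,70,0,0,0,1,95,0,0,0,1,115,0,0,0,1,120,0,0,0,1,120,0,0,0], newtons=20)

```text
time_s: 2.1
eef_pos: [0.4829, -0.1254, 0.1245]
tcp_rot: [0.505, -0.496, 0.495, -0.504]
ft_force: [-1.1, 0.1, 0.8]
opening: -0.004
```

```bash
python3 go.py .4856 -.1217 .099; python3 - <<'E'
from h import *
from cell import snapshot
for n in("side","wrist"):
    s=snapshot(n);np.savez(n+"2.npz",**s);cv2.imwrite(f"pics/{n}2.png",s["color"] if n=="wrist" else cv2.resize(s["color"][120:300,240:460],None,fx=3.3,fy=3.3))
E
```

```text
t 2.1 p [ 0.4829 -0.1254  0.1245] z_t [ 1.     0.017 -0.002] x_t [ 0.017 -1.    -0.001] F [-1.08  0.08  0.78] op -0.004 0.014
tool shift mm [-3.7 25.5  2.8] z ang 0.9630483606261899
```

View pics/side2.png

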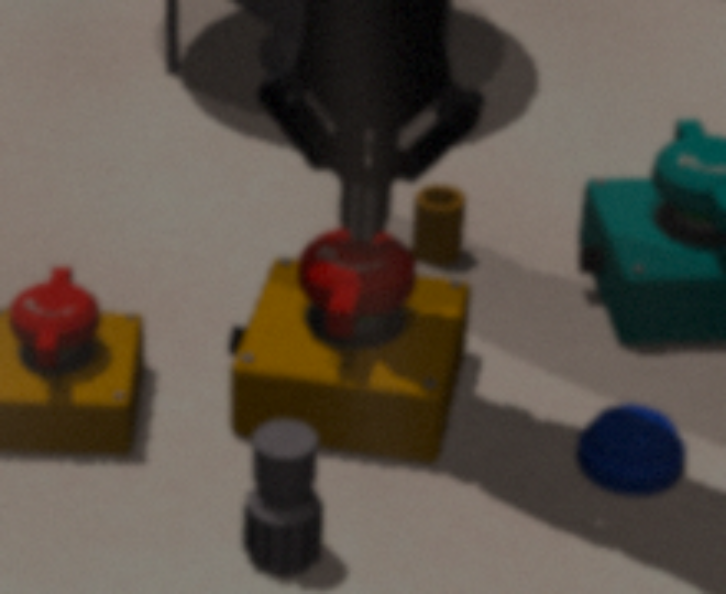

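View pics/wrist2.png

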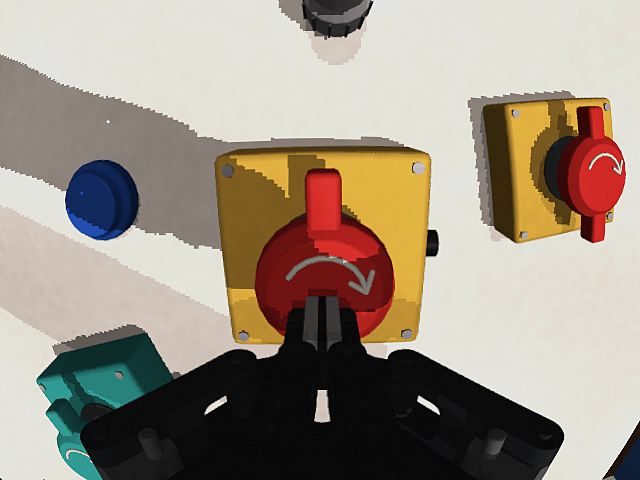

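>>> jog_arm(moves=[-2,4,1,0,0,-3,9,2,0,0,-3,13,2,0,0,-3,17,2,0,0,-3,21,2,0,0,-3,23,2,0,0,-3,23,2,0,0])

```text
time_s: 2.9
eef_pos: [0.4868, -0.1217, 0.1025]
tcp_rot: [-0.504, 0.495, -0.496, 0.505]
ft_force: [2.6, 0.6, 4.1]
opening: -0.001
```

```bash
python3 go.py .4856 -.1217 .099
```

```text
t 2.9 p [ 0.4868 -0.1217  0.1025] z_t [1.    0.019 0.002] x_t [ 0.019 -1.     0.   ] F [2.56 0.59 4.08] op -0.001 0.014
tool shift mm [-0.   3.5 -1.2] z ang 1.0814053442377878
```

>>> jog_arm(moves=[0,2,0,0,0,0,4,0,0,0,0,4,0,0,0])

```text
time_s: 3.2
eef_pos: [0.4868, -0.1217, 0.099]
tcp_rot: [-0.504, 0.495, -0.496, 0.505]
ft_force: [1.4, 1.0, 5.8]
opening: -0.004
```

```bash
python3 go.py .4856 -.1217 .099
```

```text
t 3.2 p [ 0.4868 -0.1217  0.099 ] z_t [1.    0.019 0.002] x_t [ 0.019 -1.     0.   ] F [1.37 1.03 5.83] op -0.004 0.014
tool shift mm [-0.   0.  -1.2] z ang 1.0805770485060684
```

One mm further, to reach the bottom stop and see the force rise steeply.

>>> jog_arm(moves=[0,1,0,0,0,0,1.5,0,0,0,0,1.5,0,0,0])

```text
time_s: 3.5
eef_pos: [0.4869, -0.1218, 0.0989]
tcp_rot: [-0.504, 0.494, -0.496, 0.505]
ft_force: [-1.5, 1.4, 11.1]
opening: 0.0
```

The force jumped to 11 N without further travel, so the head is on the bottom stop. I lift off and check.

>>> jog_arm(moves=[0,-5,0,0,0,0,-15,0,0,0,0,-30,0,0,0,0,-45,0,0,0,0,-45,0,0,0,0,-45,0,0,0,0,-45,0,0,0])

```text
time_s: 4.2
eef_pos: [0.4851, -0.1214, 0.1403]
tcp_rot: [0.505, -0.496, 0.494, -0.504]
ft_force: [0.1, 0.3, 0.2]
opening: -0.003
```

```bash
python3 go.py; cat > look.py <<'E'
import sys
from h import *
from cell import snapshot
k=sys.argv[1]
for n in("side","wrist"):
    s=snapshot(n);W=fcloud(s) if n=="wrist" else cloud(s);m=masks(s)
    ins=(W[...,0]>.38)&(W[...,0]<.57)&(W[...,1]>-.23)&(W[...,1]<0)
    t=W[m["red"]&ins&(W[...,2]>.075)]*1000
    print(n,"red z pct 50,75,90,97",np.percentile(t[:,2],[50,75,90,97]).round(1),"xy",np.percentile(t[:,:2],[1,50,99],axis=0).round(1).tolist())
    cv2.imwrite(f"pics/{n}{k}.png",s["color"])
E
python3 look.py 3
```

```text
t 4.2 p [ 0.4851 -0.1214  0.1403] z_t [ 1.     0.019 -0.003] x_t [ 0.019 -1.    -0.001] F [0.09 0.34 0.22] op -0.003 0.014
side red z pct 50,75,90,97 [87.  88.9 90.1 90.9] xy [[453.7, -169.9], [483.5, -105.3], [513.5, -62.9]]
wrist red z pct 50,75,90,97 [88.7 89.5 90.  90.5] xy [[454.9, -140.9], [484.8, -109.9], [516.9, -67.3]]
```

View pics/wrist3.png

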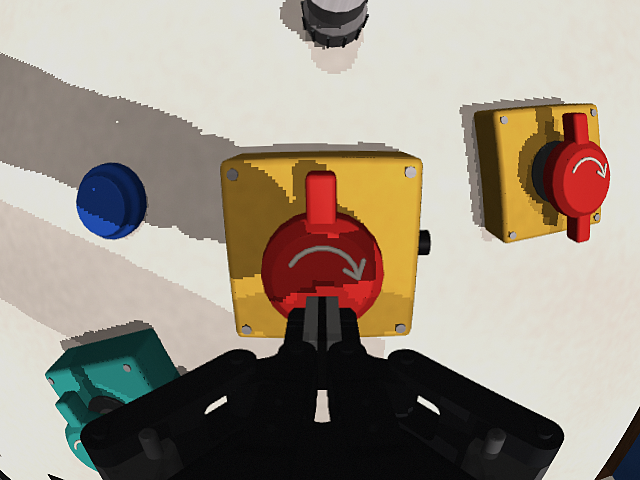

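The head is latched: its top measures 89.5 to 90.5 mm with the fingers about 36 mm above it. The near ear is at (321,195). I'll go to its counter-clockwise side (-x), staying high first.

```bash
python3 go.py .446 -.069 .087
```

```text
t 4.3 p [ 0.4852 -0.1214  0.1405] z_t [ 1.     0.019 -0.002] x_t [ 0.019 -1.    -0.001] F [-0.14 -0.11  0.24] op -0.003 0.014
tool shift mm [-53.1  53.6 -38.1] z ang 1.0698795034763362
```

>>> jog_arm(moves=[-18,0,-13,0,0,-36,0,-26,0,0,-53,0,-38,0,0,-53,0,-38,0,0,-53,18,-38,0,0,-53,36,-38,0,0,-53,53,-38,0,0,-53,53,-38,0,0])

```text
time_s: 5.1
eef_pos: [0.4451, -0.0692, 0.0857]
tcp_rot: [0.506, -0.497, 0.494, -0.504]
ft_force: [-0.4, -0.3, -1.1]
opening: 0.002
```

```bash
python3 go.py .446 -.069 .087; python3 look.py 4
```

```text
t 5.1 p [ 0.4451 -0.0692  0.0857] z_t [ 1.     0.018 -0.006] x_t [ 0.018 -1.    -0.001] F [-0.35 -0.31 -1.11] op 0.002 0.014
tool shift mm [-0.2 -1.3  0.9] z ang 1.0542738160543283
side red z pct 50,75,90,97 [ 85.5  88.4  91.  138.2] xy [[461.7, -160.4], [487.6, -91.4], [513.7, -51.5]]
wrist red z pct 50,75,90,97 [84.4 85.4 86.  89.7] xy [[474.4, -111.8], [483.7, -72.8], [508.4, -58.1]]
```

View pics/wrist4.png

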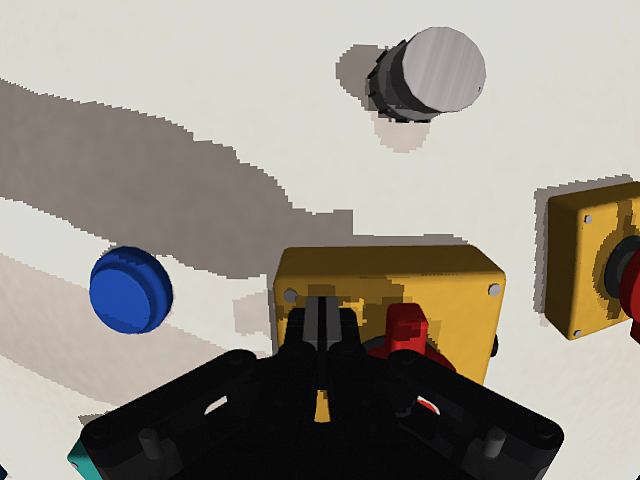

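View pics/side4.png

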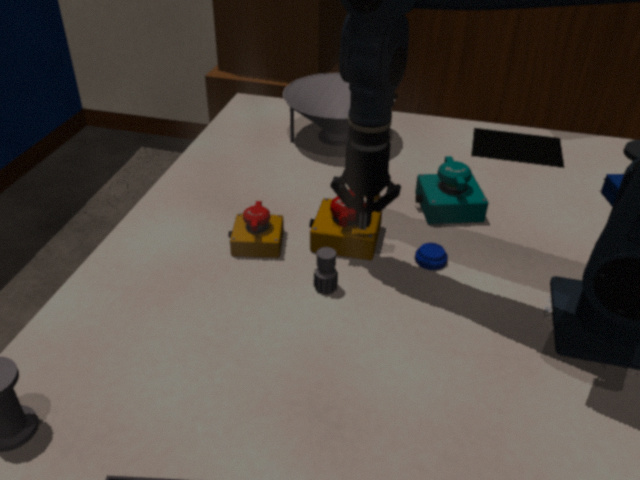

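The closed fingers at (325,325) sit clear on the left (-x) side of the ear at (407,325), with the ear's face within their height. I push in +x.

>>> jog_arm(moves=[0,0,6,0,0,0,0,12,0,0,0,0,18,0,0,0,0,24,0,0,0,0,30,0,0,0,0,34,0,0,0,0,34,0,0])

```text
time_s: 5.9
eef_pos: [0.4818, -0.0689, 0.0889]
tcp_rot: [-0.505, 0.495, -0.495, 0.505]
ft_force: [-0.4, -0.5, 0.8]
opening: 0.002
```

```bash
python3 go.py; python3 look.py 5
```

```text
t 5.9 p [ 0.4818 -0.0689  0.0889] z_t [1.    0.019 0.   ] x_t [ 0.019 -1.     0.   ] F [-0.41 -0.48  0.85] op 0.002 0.014
side red z pct 50,75,90,97 [ 84.7  87.3 116.9 134.1] xy [[449.8, -168.9], [470.3, -96.7], [513.7, -52.4]]
wrist red z pct 50,75,90,97 [ 85.3  88.8  89.8 119.3] xy [[480.5, -120.4], [501.9, -74.5], [510.8, -61.8]]
```

View pics/wrist5.png

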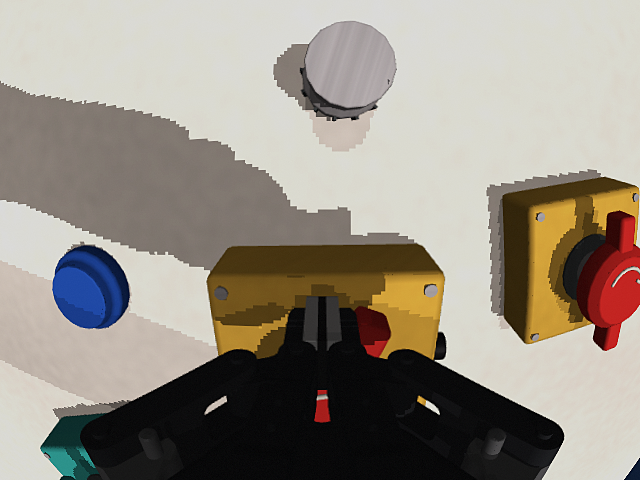

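The ear at (372,330) is now tilted clockwise by about 0.3 rad and touches the fingers, and the head is still down. I keep pushing.

>>> jog_arm(moves=[0,0,5,0,0,0,0,10,0,0,0,0,14,0,0,0,0,17,0,0,0,0,17,0,0])

```text
time_s: 6.5
eef_pos: [0.4983, -0.0683, 0.0885]
tcp_rot: [0.505, -0.495, 0.495, -0.505]
ft_force: [-1.0, 1.5, -0.2]
opening: -0.004
```

```bash
python3 go.py; python3 look.py 6
```

```text
t 6.5 p [ 0.4983 -0.0683  0.0885] z_t [ 1.     0.019 -0.   ] x_t [ 0.019 -1.    -0.   ] F [-0.98  1.48 -0.21] op -0.004 0.014
side red z pct 50,75,90,97 [ 94.7  99.6 103.1 140.3] xy [[446.8, -155.9], [465.7, -99.1], [519.7, -53.1]]
wrist red z pct 50,75,90,97 [ 98.4 100.7 101.7 121.1] xy [[477.0, -107.8], [501.1, -94.6], [524.1, -73.1]]
```

View pics/wrist6.png

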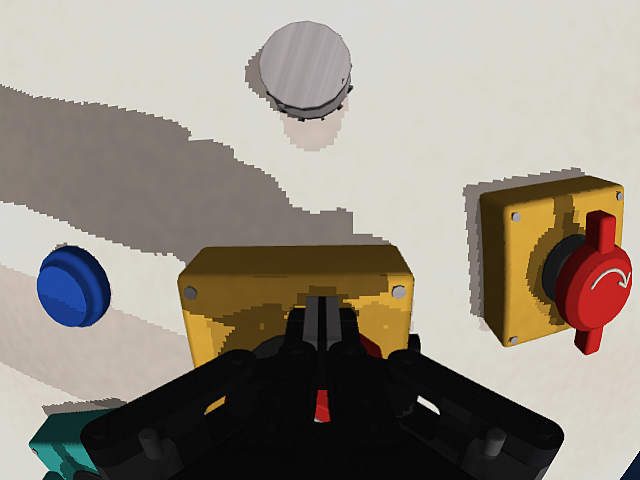

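The head has sprung out (top at about 101 mm). I back off in -x, then go up.

>>> jog_arm(moves=[0,0,-10,0,0,0,0,-22,0,0,0,0,-38,0,0,0,0,-56,0,0,0,0,-60,0,0,0,-30,-60,0,0,0,-75,-60,0,0,0,-120,-60,0,0])

```text
time_s: 7.4
eef_pos: [0.4376, -0.0695, 0.2096]
tcp_rot: [0.505, -0.495, 0.495, -0.505]
ft_force: [1.6, 0.1, 0.1]
opening: 0.001
```

>>> jog_arm(moves=[20,-25,0,0,0,50,-40,30,0,0,52,-40,50,0,0,52,-40,50,0,0,52,-40,50,0,0])

```text
time_s: 7.9
eef_pos: [0.4888, -0.1205, 0.2485]
tcp_rot: [0.505, -0.496, 0.495, -0.505]
ft_force: [-1.1, 0.3, -0.0]
opening: 0.003
```

```bash
python3 go.py; python3 look.py 7; python3 - <<'E'
from h import *
from cell import snapshot
s=snapshot("wrist");W=fcloud(s);m=masks(s)
ins=(W[...,0]>.38)&(W[...,0]<.57)&(W[...,1]>-.23)&(W[...,1]<0)
t=W[m["red"]&ins&(W[...,2]>.075)]*1000
print(np.degrees(np.arctan2(*np.linalg.svd((t-t.mean(0))[:,:2],full_matrices=False)[2][0][::-1])))
E
```

```text
t 7.9 p [ 0.4888 -0.1205  0.2485] z_t [ 1.     0.019 -0.001] x_t [ 0.019 -1.    -0.   ] F [-1.12  0.35 -0.05] op 0.003 0.014
side red z pct 50,75,90,97 [ 97.7 100.2 101.3 102.1] xy [[453.5, -168.5], [482.6, -102.8], [514.4, -62.7]]
wrist red z pct 50,75,90,97 [100.1 101.  101.5 102. ] xy [[455.2, -173.4], [485.4, -119.0], [516.6, -68.2]]
-87.79026602754202
```

View pics/wrist7.png

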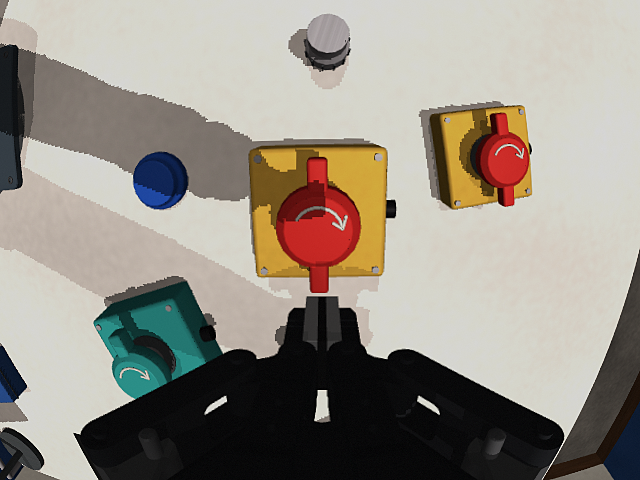

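View pics/side7.png

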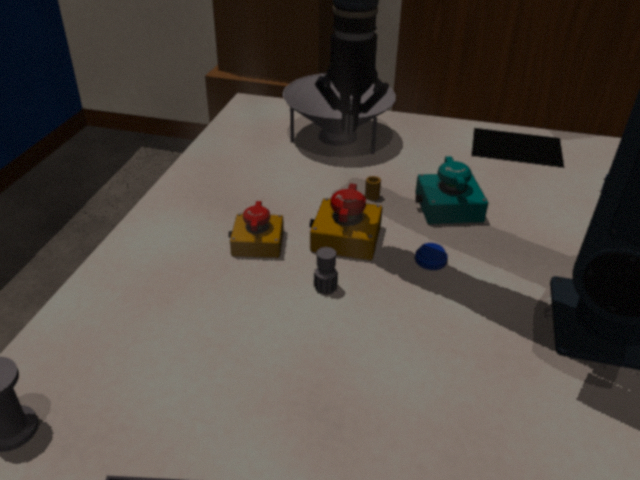

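The head at (318,225) is out, and its ears are back at the starting angle (-87.79° now, -87.78° before). The bystanders haven't moved: in the side view the cap is at (431,255), the sleeve at (372,187) and the driver at (325,272). The hand is well clear.

```bash
python3 -c "
from cell import hand_in
print(hand_in())"
```

```text
the job is handed in; nothing more can be done
None
```

I ran the stop button test on the larger yellow station and handed the job in after about 8 s of robot time; the hand-in gives no verdict.

- **Press and latch:** I pressed the head with the shut fingertips until the force jumped to 11 N on the bottom stop. With the fingers lifted clear, it stayed in by itself, its top at about 90 mm.
- **Release:** I pushed the +y ear clockwise until the latch let go. The head sprang out to about 101 mm, and I backed the fingers off and raised the hand.
- **Last checks:** The head is out (top at 101–102 mm) and its ears are within 0.1° of their starting angle. By eye in the side view, the cap, sleeve and driver stand where they began. The fingertips are about 130 mm above the head.
- **What disagreed:** At the start the scene and side cameras differed by about 7 mm in y, so I used the wrist camera, which fell between them. Force readings drifted by 1–2 N in free air, so the step 1 limit of 0.1 N was checked only by the clearance above the head.

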